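Set up the wax-pouring corner

ROBOT

A 6-joint arm with a two-finger parallel gripper is mounted at the origin on the work surface. World frame = base frame: x ahead of the robot, y to its left, z up, the work surface at z = 0. Lengths are in m, angles in rad, forces in N, time in s.
With the tool pointing down it reaches from about 0.35 to 0.775 m from the base axis. Payload 7.3 kg.
Tool frame: the origin (TCP) lies on the mounting face of the last link; the fingertips stand 178 mm ahead of it and the grasp point (between the pads) lies 159 mm ahead of it (robot.grip_depth is the distance from the TCP to the grasp point, in m); z points along the fingers, y is the line along which they close (so a half turn about z gives the same grasp; the last joint's range is limited). The gripper opens to 92 mm and grips with 3 to 60 N. Pads are 19 mm wide; open, the fingers measure 130 mm over their backs; the gripper's body (75 mm by 190 mm) begins 47 mm behind the grasp point.
Start: joints at [1.072, 0.342, 1.524, -0, 1.275, -0.146], TCP at [0.181, 0.493, 0.405] pointing down, gripper open.
Joint ranges: [-2.53, 2.53], [-0.77, 2.02], [0.04, 2.7], [-1, 4.14], [0.28, 2.66], [-3.11, 3.11]. Speed limits (rad/s): [2.57, 2.57, 3.14, 3.14, 3.14, 3.14].

INTERFACE

Orientations are given as [roll, pitch, yaw] about the fixed x, y, z axes, in that order (R = Rz(yaw) Ry(pitch) Rx(roll)).
In Python, from cell import observe, cams, robot, models gives the robot as it stands.
- The arm moves only by the shell command python3 -m jog 'ROWS' [FORCE]. ROWS is JSON, a list of rows, each a list of 3 entries, a list of its own where there are three numbers: the shift along the tool's x, y, z each as a share of 0.4 m, from -1 to 1, then the turn about the tool's z as a share of pi rad, from -1 to 1, then the closure, from 0 (fully open) to 1 (shut). In form: [[[x, y, z], turn, jaw], ...]. A call has 1 to 12 rows; each row is the pose to reach, as a shift and turn from the pose commanded when the call began, along the tool's axes at that moment, turning the shorter way round; what a row does not reach only later rows make up. A row lasts 1/8 s, in which the tool goes at most 62.5 mm and 10.7 degrees, less where a joint would pass 70% of its speed; a pose out of reach is approached as far as the arm can. A call with a number of a shift or a turn outside -1 to 1 is refused whole. A call with a gripper value outside its range is refused whole. The fingers move at their own pace and stop on an object; FORCE is the grip in N (left out, the last holds). Time passes only in rows, so rows that repeat a pose let the fingers close. It gives the time, the measured TCP pose, the force, the opening and the grip force at its end, in the units of the state.
- observe(): the state, without advancing time (a new reading comes with each control period).
- cams.read_camera(name): name is "scene" or "top" or "wrist"; returns the picture (384x512x3 uint8, red, green, blue); there is no depth.
- cams.camera_model(name): a dict with "camera_matrix" (3x3 intrinsics, pixels), "k1" (the pictures are not rectified: a ray, as slopes to the right and down, at radius r is drawn at 1 + k1 r^2 times it, then the intrinsics apply), "pose" (4x4, takes a point from camera to world coordinates). Camera axes: x right, y down, z forward; pixel columns grow to the right and rows downward; lengths in m; the calibration is good to about 2 mm. A picture is of the moment at which its call begins: read the wrist's pose just before it. camera_model takes no time and is no camera call; for the wrist camera it gives the pose at the moment of the call.
- robot.hand_in(): hands the job in; it is judged then, once.
Trained networks look in the newest picture that a camera, given by its name, has taken for a name from the list of things; names that differ only in an ending like _2 or _b are one class to them, and where a whole thing is asked for, a point or a joint stands for the part that bears it (a point fixed in the world has none). Each returns a list of dicts, best first, with "confidence" (0 to 1); they miss things now and then, are a little off and sometimes report something else, mostly with a low value. They report only what shows in the picture. A call takes as long as a camera call. They do not tell look-alikes from the thing itself.
- models.find_in(target, camera): "position" ([x, y, z] in m, in world coordinates, good to about 4 mm: the middle of the surface that is visible of it).
- models.pinpoint(target, camera): "position" ([x, y, z] in m, in world coordinates, good to about 4 mm: a listed point, or the origin of a listed thing).
The state is a dict: "time": time; "qpos": joint angles; "qvel": joint speeds; "joint_efforts": joint torques, N m; "tool_pos": TCP position; "tool_rot": TCP orientation; "contact_force": force on the tool from outside, world axes, zero at the start; "torque": the same for the moment, N m; "opening": finger opening in m; "grip_force": force on a finger pad.
Only numpy, scipy, OpenCV 4.12 (cv2) and the standard library are available. Lean on these libraries where they do the work, as an engineer would, in place of code of your own. Each camera call takes 0.05 s, during which the arm holds its last target. There are 200 camera calls.

TASK

The things of the wax-pouring corner were put back in each other's places; set it up for the next class with the steel pitcher on the hotplate, the white mixing cup on the scale and the white mould on the wooden board, each standing upright in the middle of its place and let go. The table cover is tacky with wax drips, so set none of the three down on it, not even for a moment: use the empty cork trivet while you exchange them. Leave the jar, the bottle and the tin where they stand.

Things in the scene. Friction and masses are not known exactly. Their poses are not given: they have to be found in the camera images.
- pitcher: loose small stainless-steel pouring pitcher, empty and cold, about 0.18 kg: an open round can, outside diameter 62 mm, height 80 mm, wall 3 mm; a dark wire handle on its +y side reaches 60 mm from the axis between 16 and 74 mm height, a small spout at the rim on its -y side reaches 43 mm; its sides at +x and -x are free. Origin: centre of its underside, z up
- cup: loose white plastic mixing cup, empty, open, no handle, about 0.05 kg: round and tapered, outside diameter 48 mm at the foot, 59 mm just below the rim, the rim itself a 4 mm high bead of 62 mm; height 70 mm, wall 3 mm. Origin: centre of its underside, z up
- mould: loose off-white casting mould, a firm rectangular block 90 mm long (its x) by 56 mm wide (its y) and 28 mm high, open upwards with one rectangular (36 x 42 mm) and one round (36 mm) cavity, both 18 mm deep, about 0.12 kg. Origin: centre of its underside, z up
- hotplate: fixed small electric hotplate, switched off and cold: white square housing 130 x 130 mm, 28 mm high, and in its middle a dark round plate of 110 mm diameter whose flat top is 36 mm above the table; a black dial on its -x face. Origin: on the table under the middle of the plate. Place of the pitcher
- scale: fixed digital scale: black housing 160 mm (x) by 124 mm, 18 mm high, with a square steel platform 112 x 112 mm whose flat top is 24 mm above the table; display and two keys on the housing at its -x end, beside the platform. Origin: on the table under the middle of the platform (not of the housing). The platform does not sink. Place of the cup
- board: fixed square pouring board of light wood, 130 x 130 mm, flat top 18 mm above the table. Origin: on the table under its middle. Place of the mould
- trivet: fixed round cork trivet, diameter 120 mm, flat top 12 mm above the table, empty at the start: the free spot. Origin: on the table under its middle
- jar: bystander: loose closed jar of dried petals with a white lid, 72 mm across, 70 mm high. Origin: centre of its underside
- bottle: bystander: loose amber glass bottle with a black cap, 40 mm across, 85 mm high. Origin: centre of its underside
- tin: bystander: loose flat closed aluminium tin, 60 mm across, 24 mm high. Origin: centre of its underside
Things that resemble listed ones, but are neither listed nor needed, are in the scene too. What is shaped like the pitcher but green or orange is not meant. What is shaped like the cup but red or turquoise is not meant.

How it is judged:
By the outcome, as a careful person would: the job done as asked, in the order asked, and still so for the second after the job is handed in, with the robot touching nothing.
It also fails if it takes over 106 s, if anything falls off the work surface, if the arm or the gripper's body presses on something with over 40 N, if the wrist force passes 120 N, or if a joint passes its speed limit or range.

## Working session

There is one attempt and no reset: what is moved stays moved. The work goes in short steps, Python scripts to look and compute and a shell command to move; the robot and the scene stay as the last step left them, time stands still between calls to the robot, and variables do not carry over. Pictures are saved under pics/ and viewed, at most 14 in all, crops included, and the job is handed in when it is done.

```bash
ls; mkdir -p pics
python3 - <<'E'
from cell import observe,cams,robot,models
import cv2,json
for n in("top","scene"):
    cv2.imwrite(f"pics/{n}0.png",cams.read_camera(n)[:,:,::-1])
    m=cams.camera_model(n);print(n,m)
    for t in["pitcher","cup","mould","hotplate","scale","board","trivet","jar","bottle","tin"]:
        print(t,[( [round(float(v),3) for v in r["position"]],round(r["confidence"],2)) for r in models.pinpoint(t,n)][:4])
print(observe(),robot.grip_depth)
E
```

```text
pics
top {'camera_matrix': array([[379.29905264,   0.        , 250.85257131],
       [  0.        , 379.29905264, 192.34276252],
       [  0.        ,   0.        ,   1.        ]]), 'k1': -0.05904237390531432, 'pose': array([[-0.00944767, -0.9917613 ,  0.1277508 ,  0.44886431],
       [-0.99983867,  0.01132097,  0.01394556,  0.00482715],
       [-0.01527693, -0.12759843, -0.99170825,  0.99018387],
       [ 0.        ,  0.        ,  0.        ,  1.        ]])}
pitcher [([0.764, -0.176, 0.002], 0.77), ([0.381, -0.092, -0.001], 0.66), ([0.561, -0.087, 0.017], 0.59), ([0.454, 0.349, -0.004], 0.58)]
cup [([0.402, 0.141, 0.002], 0.84), ([0.554, 0.144, 0.034], 0.6), ([0.688, 0.198, -0.005], 0.56)]
mould [([0.455, 0.346, 0.027], 0.68), ([0.766, -0.011, -0.001], 0.44)]
hotplate [([0.549, 0.138, 0.001], 0.83)]
scale [([0.453, 0.35, -0.002], 0.55)]
board [([0.562, -0.1, 0.0], 0.7), ([0.495, -0.34, -0.001], 0.22)]
trivet [([0.496, -0.34, -0.0], 0.96), ([0.458, 0.349, -0.003], 0.42)]
jar [([0.765, -0.011, 0.002], 0.57)]
bottle [([0.689, -0.352, 0.002], 0.61)]
tin [([0.667, 0.343, -0.003], 0.91), 
[... 1049 characters left out ...]
, -0.001], 0.5)]
{'time': 1.1, 'qpos': array([ 1.07196712e+00,  3.41969255e-01,  1.52407985e+00, -1.56919808e-06,
        1.27540651e+00, -1.46005486e-01]), 'qvel': array([ 0.00010758,  0.00053705, -0.00042416, -0.00011108, -0.0009259 ,
        0.00068243]), 'joint_efforts': array([-2.38160494e-03, -4.31150579e+01, -2.44482511e+01,  7.19659240e-02,
        4.82886820e-02, -4.89497279e-05]), 'tool_pos': array([0.18139621, 0.49266882, 0.40476352]), 'tool_rot': array([3.14145729e+00, 2.14225929e-05, 2.78876939e+00]), 'contact_force': array([ 0.09623845,  0.57923575, -0.05473789]), 'torque': array([ 0.01211168, -0.02794336,  0.01437759]), 'grip_force': 0.0, 'opening': 0.09168287929211408} 0.1592
```

View pics/top0.png

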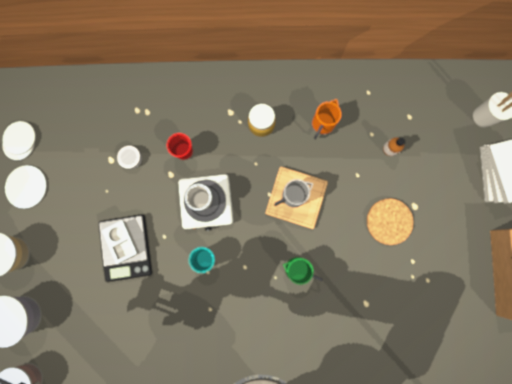

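View pics/scene0.png

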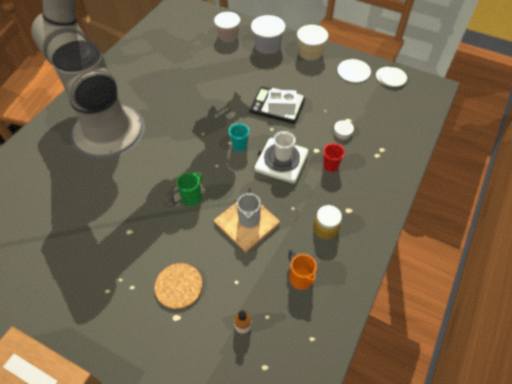

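Top picture: what could be taken for the pitcher is steel (296,192) on the board, green (299,270) and orange (327,118). For the cup it is white (200,197) on the hotplate, red (180,146), turquoise (202,260), the background tubs on the left and the small white-lidded tin (128,157). The mould (120,240) is the only block, on the scale. The trivet (390,222) is empty. I choose the steel pitcher on the board and the white cup on the hotplate, and will check both in a close crop with the wrist camera.

```bash
cat > h.py <<'E'
import numpy as np,cv2
from scipy.spatial.transform import Rotation as R
from cell import observe,cams,robot,models
def go(p,yaw=None):
    "share shift for grasp point p (world) and tool yaw (mod pi), from the measured pose"
    s=observe();Rm=R.from_euler('xyz',s["tool_rot"]).as_matrix()
    t=np.array(p)+[0,0,robot.grip_depth]
    d=Rm.T@(t-s["tool_pos"])/0.4
    turn=0
    if yaw is not None:
        dy=(yaw-s["tool_rot"][2]+np.pi/2)%np.pi-np.pi/2
        turn=-dy/np.pi   # tool z down
    print("shift",d.round(3),"turn",round(turn,3),"rows",round(np.linalg.norm(d)*.4/.0625,1),round(abs(turn)*180/10.7,1),"q6",s["qpos"][5].round(2),"t",s["time"])
def ray(uv,m):
    K=m["camera_matrix"];x=np.array([(uv[0]-K[0,2])/K[0,0],(uv[1]-K[1,2])/K[1,1]]);u=x.copy()
    for _ in range(20):u=x/(1+m["k1"]*(u@u))
    d=m["pose"][:3,:3]@np.array([u[0],u[1],1]);return m["pose"][:3,3],d/np.linalg.norm(d)
def onz(uv,m,z):
    o,d=ray(uv,m);return o+d*(z-o[2])/d[2]
def tri(l):
    "least-squares point of (uv,model) list, and rms miss"
    A=np.zeros((3,3));b=np.zeros(3);rs=[ray(*x) for x in l]
    for o,d in rs:P=np.eye(3)-np.outer(d,d);A+=P;b+=P@o
    p=np.linalg.solve(A,b);return p,[round(float(np.linalg.norm((np.eye(3)-np.outer(d,d))@(p-o))),4) for o,d in rs]
def proj(p,m):
    c=m["pose"][:3,:3].T@(np.array(p)-m["pose"][:3,3]);u=c[:2]/c[2];u=u*(1+m["k1"]*(u@u));K=m["camera_matrix"]
    return u*[K[0,0],K[1,1]]+[K[0,2],K[1,2]]
E
python3 - <<'E'
from h import *
print(R.from_euler('xyz',observe()["tool_rot"]).as_matrix().round(3))
m=cams.camera_model("wrist");print(m, m["pose"][:3,3]-observe()["tool_pos"])
go([.45,.25,.25],np.pi);go([.50,0.03,.25],np.pi)
E
```

```text
[[-0.938  0.346  0.   ]
 [ 0.346  0.938  0.   ]
 [-0.     0.    -1.   ]]
{'camera_matrix': array([[323.32042122,   0.        , 255.23018893],
       [  0.        , 323.32042122, 185.18636018],
       [  0.        ,   0.        ,   1.        ]]), 'k1': -0.07183981563272819, 'pose': array([[ 0.34589761,  0.90809376,  0.23605205,  0.11753523],
       [ 0.93827173, -0.33504014, -0.0859899 ,  0.51570262],
       [ 0.00100002,  0.25122467, -0.96792829,  0.38572717],
       [ 0.        ,  0.        ,  0.        ,  1.        ]])} [-0.06386098  0.0230338  -0.01903635]
shift [-0.84  -0.337 -0.011] turn -0.112 rows 5.8 1.9 q6 -0.15 t 1.1
shift [-1.147 -0.81  -0.011] turn -0.112 rows 9.0 1.9 q6 -0.15 t 1.1
```

```bash
python3 -m jog '[[[-0.84,-0.337,-0.011],-0.112,0],[[-0.84,-0.337,-0.011],-0.112,0],[[-0.84,-0.337,-0.011],-0.112,0],[[-0.84,-0.337,-0.011],-0.112,0],[[-0.84,-0.337,-0.011],-0.112,0],[[-0.84,-0.337,-0.011],-0.112,0],[[-0.84,-0.337,-0.011],-0.112,0],[[-0.84,-0.337,-0.011],-0.112,0]]' 20
cat >> h.py <<'E'
import pickle
def snap(name,targets):
    m=cams.camera_model("wrist");im=cams.read_camera("wrist")[:,:,::-1]
    cv2.imwrite(f"pics/{name}.png",im);pickle.dump(m,open(f"pics/{name}.pkl","wb"))
    for t in targets:
        print(name,t,[([round(float(v),3) for v in r["position"]],round(r["confidence"],2)) for r in models.pinpoint(t,"wrist")][:3])
    print(observe()["tool_pos"].round(4),observe()["tool_rot"].round(3))
E
python3 -c "
from h import *
snap('w1',['cup','mould','hotplate','scale'])
go([.45,.12,.25],np.pi)"
```

```text
time: 2.1
tool_pos: [0.4499, 0.2501, 0.4089]
tool_rot: [3.141, -0.001, 3.14]
contact_force: [-0.2, -0.0, -0.4]
opening: 0.092
grip_force: 0.0
w1 cup [([0.558, 0.138, 0.037], 0.85), ([0.409, 0.139, 0.001], 0.72)]
w1 mould [([0.454, 0.343, 0.022], 0.61)]
w1 hotplate [([0.551, 0.139, 0.003], 0.92)]
w1 scale [([0.557, 0.139, 0.038], 0.64)]
[0.4492 0.2511 0.4093] [ 3.141  0.    -3.14 ]
shift [-0.002 -0.328  0.   ] turn 0.0 rows 2.1 0.0 q6 -1.21 t 2.35
```

View pics/w1.png

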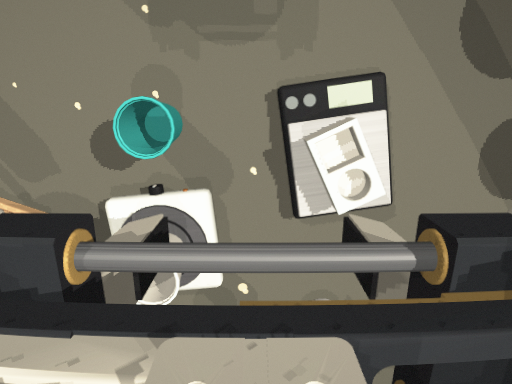

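Wrist picture: turquoise decoy (147,127), hotplate (163,240) with the white cup partly hidden at (158,288), scale (338,155) and mould (345,168). I need the camera further back for the cup, so I go outward.

```bash
python3 -m jog '[[[-0.375,-0.1,0],0,0],[[-0.375,-0.1,0],0,0],[[-0.375,-0.1,0],0,0],[[-0.375,-0.1,0],0,0],[[-0.375,-0.1,0],0,0]]' >/dev/null
python3 -c "
from h import *
snap('w2',['cup','mould','hotplate','scale'])"
python3 -m jog '[[[-0.15,-0.5,0],0,0],[[-0.15,-0.5,0],0,0],[[-0.15,-0.5,0],0,0],[[-0.15,-0.5,0],0,0],[[-0.15,-0.5,0],0,0],[[-0.15,-0.5,0],0,0]]' >/dev/null
python3 -c "
from h import *
snap('w3',['cup','pitcher','hotplate','board'])"
python3 -m jog '[[[0,-0.3,0],0,0],[[0,-0.3,0],0,0],[[0,-0.3,0],0,0],[[0,-0.3,0],0,0]]' >/dev/null
python3 -c "
from h import *
snap('w4',['pitcher','board','cup'])
go([.60,-.25,.25],np.pi)
import cv2
a=[cv2.imread(f'pics/w{i}.png')[:290] for i in (2,3,4)]
cv2.imwrite('pics/m23.png',np.vstack(a[:2]));cv2.imwrite('pics/m4.png',a[2])"
```

```text
w2 cup [([0.691, 0.199, 0.001], 0.81), ([0.558, 0.139, 0.036], 0.72)]
w2 mould [([0.451, 0.345, 0.023], 0.71)]
w2 hotplate []
w2 scale []
[0.5993 0.2105 0.4097] [ 3.141e+00  1.000e-03 -3.141e+00]
w3 cup [([0.555, 0.138, 0.037], 0.72), ([0.692, 0.2, 0.001], 0.62)]
w3 pitcher [([0.566, -0.089, 0.014], 0.88), ([0.761, -0.18, -0.0], 0.81)]
w3 hotplate [([0.553, 0.142, 0.001], 0.97), ([0.556, 0.14, 0.038], 0.22)]
w3 board []
[0.6597 0.0113 0.4094] [ 3.141  0.    -3.141]
w4 pitcher [([0.757, -0.178, -0.003], 0.85), ([0.566, -0.089, 0.015], 0.7)]
w4 board [([0.548, 0.135, 0.0], 0.48)]
w4 cup [([0.69, 0.199, 0.002], 0.67), ([0.557, 0.138, 0.036], 0.56)]
[ 0.6599 -0.1085  0.4093] [ 3.141  0.    -3.141]
shift [ 0.15  -0.354  0.   ] turn 0.0 rows 2.5 0.0 q6 -1.85 t 4.925
```

View pics/m23.png

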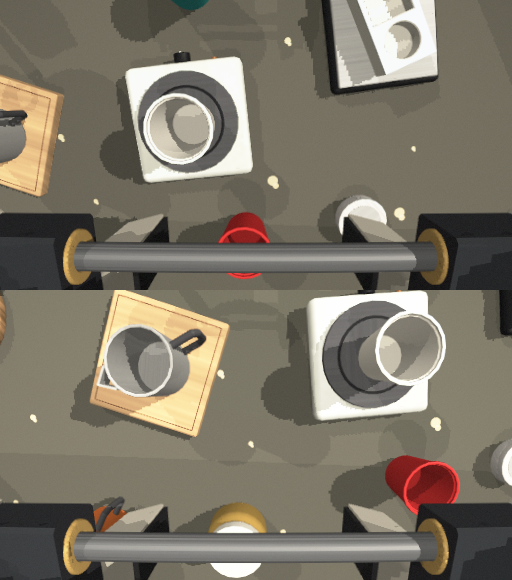

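View pics/m4.png

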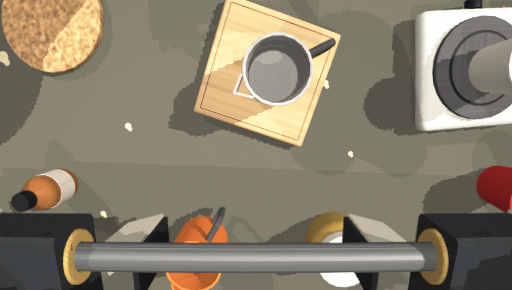

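Both halves confirm the steel pitcher on the board (w3 rim (139,70), handle end (204,45)) and the white cup on the hotplate (w2 rim (179,128); w3 rim (410,59)). The red and orange decoys stand apart. Next I triangulate.

Run:
```python
from h import *
M={i:pickle.load(open(f'pics/w{i}.pkl','rb')) for i in (1,2,3,4)}
def T(n,**k):
    p,e=tri([(v,M[int(a[1])]) for a,v in k.items()]);print(n,p.round(4),e);return p
T('pitcher rim',w3=(139,70),w4=(277,69.5))
T('handle end',w3=(204,45),w4=(334,43))
T('cup rim',w2=(179.5,128.5),w3=(410.5,59))
T('plate',w2=(188.5,121.5),w3=(372,64))
h=[T('hp corner',w2=a,w3=b) for a,b in zip([(126,70),(241,57),(252,172),(147,182)],[(307,9),(425,1),(428,121),(317,130)])];print(np.mean(h,0))
b=[T('board corner',w3=a,w4=c) for a,c in zip([(229,33),(195,146),(90,112)],[(340,36),(300,146),(195,110)])];print('board',(b[0]+b[2])/2)
T('mould round cavity rim',w1=(354,184),w2=(404,41))
c=[onz(u,M[1],.052) for u in [(306,149),(358,119),(385,188),(340,213)]];print('mould',np.round(c,4),np.mean(c,0))
s=[onz(u,M[1],.024) for u in [(288,124),(387,110),(391,205),(299,216)]];print('scale',np.round(s,4),np.mean(s,0))
```

```text
pitcher rim [ 0.564  -0.0902  0.0948] [0.0004, 0.0004]
handle end [ 0.5388 -0.0357  0.0707] [0.0009, 0.0009]
cup rim [0.5541 0.1444 0.104 ] [0.0004, 0.0004]
plate [0.5515 0.1373 0.0295] [0.0004, 0.0004]
hp corner [0.4949 0.0674 0.018 ] [0.0005, 0.0005]
hp corner [0.483  0.1954 0.0189] [0.0004, 0.0004]
hp corner [0.6102 0.2074 0.0268] [0.0007, 0.0007]
hp corner [0.6228 0.0824 0.0203] [0.0001, 0.0001]
[0.55271295 0.13813907 0.02099845]
board corner [ 0.5198 -0.0164  0.0149] [0.0014, 0.0014]
board corner [ 0.6415 -0.0575  0.0184] [0.0002, 0.0002]
board corner [ 0.601  -0.1767  0.0197] [0.0003, 0.0003]
board [ 0.5603814  -0.09655871  0.01731813]
mould round cavity rim [0.4695 0.3596 0.0487] [0.001, 0.001]
mould [[0.4302 0.3038 0.052 ]
 [0.3988 0.3569 0.052 ]
 [0.4729 0.3925 0.052 ]
 [0.5015 0.3444 0.052 ]] [0.45086987 0.34936977 0.052     ]
scale [[0.406  0.2871 0.024 ]
 [0.39   0.3981 0.024 ]
 [0.5017 0.4138 0.024 ]
 [0.515  0.3028 0.024 ]] [0.45318815 0.35045302 0.024     ]
```

```bash
python3 -c "
from h import *
y=np.radians(114.8)
go([.564,-.090,.16],y);go([.564,-.090,.066],y)"
```

```text
shift [0.24  0.046 0.225] turn 0.363 rows 2.1 6.1 q6 -1.85 t 4.925
shift [0.24  0.046 0.46 ] turn 0.363 rows 3.3 6.1 q6 -1.85 t 4.925
```

```bash
python3 -m jog '[[[0.24,0.046,0.1],0.363,0],[[0.24,0.046,0.1],0.363,0],[[0.24,0.046,0.2],0.363,0],[[0.24,0.046,0.2],0.363,0],[[0.24,0.046,0.2],0.363,0],[[0.24,0.046,0.2],0.363,0],[[0.24,0.046,0.2],0.363,0],[[0.24,0.046,0.2],0.363,0]]'
python3 -c "
from h import *
y=np.radians(114.8)
go([.564,-.090,.066],y)
snap('w5',['pitcher'])"
```

```text
time: 5.92
tool_pos: [0.5638, -0.0911, 0.3292]
tool_rot: [3.141, 0.0, 2.004]
contact_force: [-1.2, -0.6, -0.4]
opening: 0.0918
grip_force: 0.0
shift [0.002 0.001 0.26 ] turn 0.0 rows 1.7 0.0 q6 -0.73 t 5.925
w5 pitcher [([0.377, -0.093, -0.002], 0.81), ([0.567, -0.087, 0.016], 0.65)]
[ 0.5638 -0.0914  0.3292] [3.141 0.    2.003]
```

View pics/w5.png

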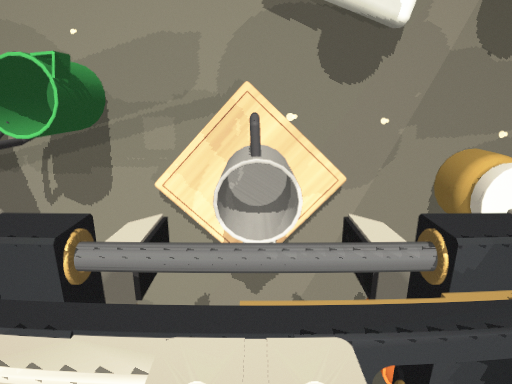

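The steel pitcher's rim (258,200) is centred between the fingers, with the handle (255,125) square to the closing line. I descend and grip.

```bash
python3 -m jog '[[[0,0,0.12],0,0],[[0,0,0.2],0,0],[[0,0,0.258],0,0],[[0,0,0.258],0,0],[[0,0,0.258],0,1],[[0,0,0.258],0,1],[[0,0,0.258],0,1],[[0,0,0.258],0,1],[[0,0,0.258],0,1],[[0,0,0.258],0,1]]' 25
python3 -m jog '[[[0,0,0],0,1],[[0,0,0],0,1],[[0,0,-0.05],0,1],[[0,0,-0.15],0,1],[[0,0,-0.3],0,1],[[0,0,-0.4],0,1],[[0,0,-0.4],0,1]]' 25
python3 -c "
from h import *
go([.496,-.339,.22],np.radians(114.8))"
```

```text
time: 7.28
tool_pos: [0.5642, -0.0916, 0.2266]
tool_rot: [3.14, 0.001, 2.0]
contact_force: [1.5, 0.7, 6.5]
opening: 0.0602
grip_force: 24.8
time: 8.15
tool_pos: [0.564, -0.0917, 0.3887]
tool_rot: [3.138, 0.004, 2.0]
contact_force: [0.1, 0.9, -2.3]
opening: 0.0604
grip_force: 24.8
shift [-0.491 -0.412  0.024] turn -0.001 rows 4.1 0.0 q6 -0.72 t 8.15
```

```bash
python3 -m jog '[[[-0.1,-0.08,0],0,1],[[-0.25,-0.2,0],0,1],[[-0.4,-0.33,0],0,1],[[-0.491,-0.412,0],0,1],[[-0.491,-0.412,0],0,1],[[-0.491,-0.412,0.1],0,1],[[-0.491,-0.412,0.2],0,1],[[-0.491,-0.412,0.3],0,1],[[-0.491,-0.412,0.36],0,1],[[-0.491,-0.412,0.36],0,1]]'
python3 - <<'E'
from h import *
go([.496,-.339,.0624],np.radians(114.8))
cv2.imwrite('pics/top1.png',cv2.resize(cams.read_camera('top')[150:310,310:470,::-1],None,fx=3,fy=3,interpolation=2))
E
```

```text
time: 9.4
tool_pos: [0.4951, -0.3374, 0.2385]
tool_rot: [-3.139, -0.007, 2.001]
contact_force: [0.2, 0.3, -2.9]
opening: 0.0602
grip_force: 24.9
shift [-0.005  0.001  0.042] turn -0.001 rows 0.3 0.0 q6 -1.16 t 9.4
```

```bash
python3 -m jog '[[[-0.004,0,0.02],0,1],[[-0.004,0,0.036],0,1],[[-0.004,0,0.041],0,1],[[-0.004,0,0.041],0,1],[[-0.004,0,0.043],0,1],[[-0.004,0,0.043],0,1],[[-0.004,0,0.043],0,1]]'
```

```text
time: 10.32
tool_pos: [0.4964, -0.3403, 0.2248]
tool_rot: [3.141, 0.0, 2.0]
contact_force: [-0.2, 0.3, -2.2]
opening: 0.0604
grip_force: 24.9
```

```bash
python3 -c "
from h import *
go([.496,-.339,.0624],np.radians(114.8))"
python3 -m jog '[[[0,0,0.005],0,1],[[0,0,0.005],0,1],[[0,0,0.005],0,1],[[0,0,0.005],0,1]]'
python3 -m jog '[[[0,0,0.003],0,1],[[0,0,0.003],0,1],[[0,0,0.003],0,1]]'
```

```text
shift [0.003 0.    0.008] turn -0.001 rows 0.1 0.0 q6 -1.16 t 10.325
time: 10.82
tool_pos: [0.4964, -0.3402, 0.2227]
tool_rot: [3.142, -0.0, 2.0]
contact_force: [0.2, -0.9, -1.5]
opening: 0.0601
grip_force: 24.9
time: 11.2
tool_pos: [0.4964, -0.3402, 0.2215]
tool_rot: [3.142, -0.0, 2.0]
contact_force: [0.7, -0.5, -1.4]
opening: 0.0604
grip_force: 24.9
```

```bash
python3 -m jog '[[[0,0,0.003],0,1],[[0,0,0.003],0,1]]'; python3 -m jog '[[[0,0,0],0,0],[[0,0,0],0,0],[[0,0,0],0,0],[[0,0,0],0,0],[[0,0,-0.1],0,0],[[0,0,-0.22],0,0],[[0,0,-0.35],0,0],[[0,0,-0.45],0,0],[[0,0,-0.45],0,0]]'
python3 -c "
from h import *
snap('w6',['pitcher','trivet'])
go([.52,.30,.23],np.radians(114.8));go([.451,.349,.16],np.radians(117.7))"
```

```text
time: 11.45
tool_pos: [0.4965, -0.3403, 0.2206]
tool_rot: [3.141, 0.0, 2.0]
contact_force: [-0.1, 0.4, 2.1]
opening: 0.0604
grip_force: 24.9
time: 12.58
tool_pos: [0.4967, -0.3404, 0.4041]
tool_rot: [3.138, 0.007, 2.0]
contact_force: [0.7, 1.2, -0.5]
opening: 0.092
grip_force: 0.0
w6 pitcher [([0.762, -0.181, -0.002], 0.94), ([0.497, -0.337, 0.012], 0.85)]
w6 trivet []
[ 0.4962 -0.3401  0.3989] [-3.141e+00 -2.000e-03  2.000e+00]
shift [1.43  0.72  0.027] turn -0.001 rows 10.2 0.0 q6 -1.16 t 12.725
shift [1.613 0.615 0.202] turn -0.017 rows 11.1 0.3 q6 -1.16 t 12.725
```

View pics/w6.png

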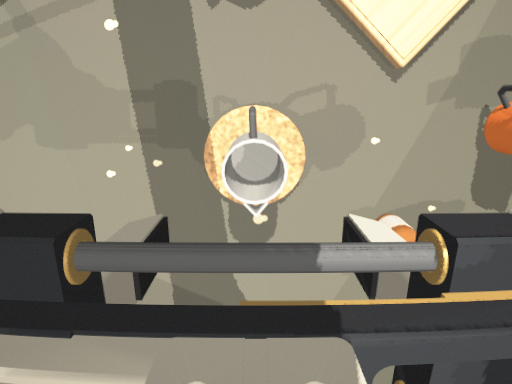

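The pitcher stands on the cork (rim (254,171), cork centre (255,156)). Now the mould.

```bash
python3 -m jog '[[[0.2,0.08,0],-0.06,0],[[0.35,0.13,0],-0.12,0],[[0.5,0.19,0],-0.18,0],[[0.65,0.25,0],-0.24,0],[[0.8,0.305,0],-0.3,0],[[0.8,0.305,0],-0.36,0],[[0.8,0.305,0],-0.36,0]]' >/dev/null
python3 -c "
from h import *
go([.451,.349,.18],np.radians(207.7))"
```

```text
shift [0.062 0.864 0.15 ] turn -0.156 rows 5.6 2.6 q6 -1.72 t 13.6
```

```bash
python3 -m jog '[[[0.03,0.4,0.0],-0.156,0],[[0.062,0.864,0.0],-0.156,0],[[0.062,0.864,0.05],-0.156,0],[[0.062,0.864,0.1],-0.156,0],[[0.062,0.864,0.15],-0.156,0],[[0.062,0.864,0.15],-0.156,0],[[0.062,0.864,0.15],-0.156,0],[[0.062,0.864,0.15],-0.156,0],[[0.062,0.864,0.15],-0.156,0]]'
python3 -c "
from h import *
snap('w7',['mould','scale'])
go([.451,.349,.046],np.radians(207.7))
im=cv2.imread('pics/w7.png');cv2.imwrite('pics/w7c.png',cv2.resize(im[50:230,130:380],None,fx=3,fy=3,interpolation=2))"
```

```text
time: 14.72
tool_pos: [0.4536, 0.3459, 0.3408]
tool_rot: [-3.141, 0.001, -2.665]
contact_force: [-0.5, -0.1, -0.4]
opening: 0.0919
grip_force: 0.0
w7 mould [([0.455, 0.346, 0.025], 0.71)]
w7 scale []
[0.4533 0.3463 0.341 ] [ 3.142e+00  1.000e-03 -2.664e+00]
shift [0.002 0.009 0.339] turn -0.002 rows 2.2 0.0 q6 -1.53 t 14.875
```

View pics/w7c.png

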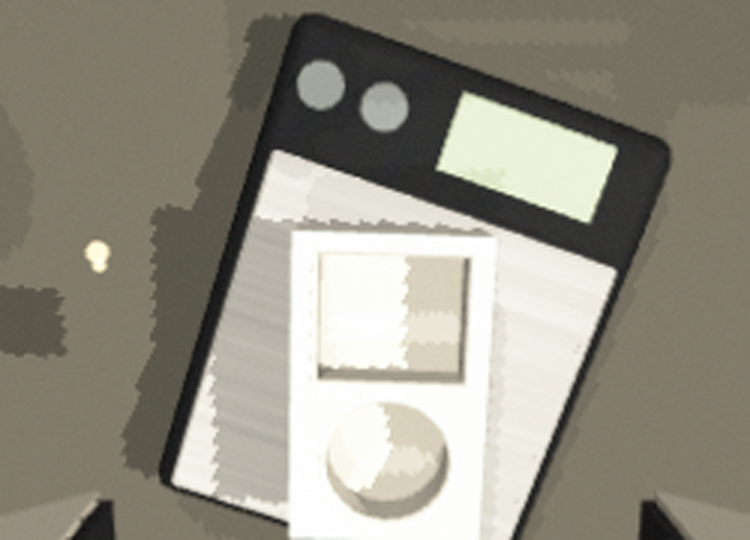

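The mould fills crop (291,231)–(490,540). Its sides run parallel to the fingers, and its square cavity is at (393,317) and round one at (388,460). I compute its centre and the platform's from this.

Run:
```python
from h import *
m=pickle.load(open('pics/w7.pkl','rb'));f=lambda u,z:onz((u[0]/3+130,u[1]/3+50),m,z)
a,b=f((291,231),.052),f((497,236),.052);e=b-a;print(a.round(4),b.round(4),np.linalg.norm(e))
n=np.array([-e[1],e[0],0])/np.linalg.norm(e);n*=np.sign(n[0]);print('ang x',np.degrees(np.arctan2(n[1],n[0])),'centre',((a+b)/2+.045*n).round(4))
r,c=f((393,317),.052),f((388,460),.052);print(r.round(4),c.round(4),'mid',((r+c)/2).round(4),np.degrees(np.arctan2(*(c-r)[1::-1])))
l=[(291,200),(289,520)];p,q=f((293,260),.052),f((289,530),.052);print('left edge',np.degrees(np.arctan2(*(q-p)[1::-1])))
p,q=f((495,260),.052),f((483,530),.052);print('right edge',np.degrees(np.arctan2(*(q-p)[1::-1])))
A,B,C=f((272,150),.024),f((616,268),.024),f((172,485),.024);print('scale',A.round(4),B.round(4),C.round(4),((B+C)/2).round(4),np.linalg.norm(A-B),np.linalg.norm(A-C))
go([.451,.347,.046],np.radians(27.7))
```

```text
[0.4222 0.3036 0.052 ] [0.3973 0.3547 0.052 ] 0.05677526990129989
ang x 25.95250700792759 centre [0.4502 0.3488 0.052 ]
[0.4305 0.3396 0.052 ] [0.4686 0.3578 0.052 ] mid [0.4496 0.3487 0.052 ] 25.57892076979643
left edge 25.2253187862631
right edge 26.51494038709866
scale [0.4063 0.2868 0.024 ] [0.3893 0.3961 0.024 ] [0.5162 0.3039 0.024 ] [0.4528 0.35   0.024 ] 0.11060042538997022 0.11127726436276517
shift [0.005 0.004 0.339] turn -0.002 rows 2.2 0.0 q6 -1.53 t 14.875
```

```bash
python3 -c "
from h import *
go([.450,.3488,.047],np.radians(26))"
```

```text
shift [0.005 0.009 0.337] turn 0.008 rows 2.2 0.1 q6 -1.53 t 14.875
```

```bash
python3 -m jog '[[[0.005,0.009,0.1],0.008,0],[[0.005,0.009,0.2],0.008,0],[[0.005,0.009,0.28],0.008,0],[[0.005,0.009,0.32],0.008,0],[[0.005,0.009,0.337],0.008,0],[[0.005,0.009,0.337],0.008,0],[[0.005,0.009,0.337],0.008,0],[[0.005,0.009,0.337],0.008,0]]'
python3 -c "
from h import *
go([.450,.3488,.047],np.radians(26))"
```

```text
time: 15.88
tool_pos: [0.4496, 0.3498, 0.2064]
tool_rot: [3.141, 0.002, -2.687]
contact_force: [0.8, 0.8, -0.1]
opening: 0.0919
grip_force: 0.0
shift [ 0.    -0.003  0.001] turn 0.0 rows 0.0 0.0 q6 -1.5 t 15.875
```

```bash
python3 -m jog '[[[0,-0.002,0],0,1],[[0,-0.002,0],0,1],[[0,-0.002,0],0,1],[[0,-0.002,0],0,1],[[0,-0.002,0],0,1],[[0,-0.002,0],0,1],[[0,-0.002,0],0,1],[[0,-0.002,0],0,1]]' 25
python3 -m jog '[[[0,0,-0.03],0,1],[[0,0,-0.1],0,1],[[0,0,-0.25],0,1],[[0,0,-0.35],0,1],[[0,0,-0.35],0,1],[[0,0,-0.35],0,1]]'
python3 -c "
from h import *
go([.5604,-.0966,.18],np.radians(71.3));go([.5604,-.0966,.18],np.radians(-18.7))"
```

```text
time: 16.88
tool_pos: [0.4498, 0.3488, 0.2055]
tool_rot: [3.142, 0.0, -2.687]
contact_force: [0.5, -0.2, -0.2]
opening: 0.0559
grip_force: 25.0
time: 17.62
tool_pos: [0.4494, 0.3487, 0.3452]
tool_rot: [3.142, -0.001, -2.687]
contact_force: [-0.2, -0.8, -2.1]
opening: 0.0559
grip_force: 25.0
shift [ 0.239 -1.122  0.015] turn -0.251 rows 7.3 4.2 q6 -1.5 t 17.625
shift [ 0.239 -1.122  0.015] turn 0.249 rows 7.3 4.2 q6 -1.5 t 17.625
```

```bash
python3 -m jog '[[[0.03,-0.14,-0.02],0.05,1],[[0.06,-0.28,-0.04],0.1,1],[[0.09,-0.42,-0.04],0.15,1],[[0.12,-0.56,-0.04],0.2,1],[[0.15,-0.7,-0.04],0.249,1],[[0.18,-0.84,-0.04],0.249,1],[[0.21,-0.98,-0.04],0.249,1],[[0.21,-0.98,-0.04],0.249,1]]'
python3 - <<'E'
from h import *
m=pickle.load(open('pics/w5.pkl','rb'));p=[onz(u,m,.018) for u in[(247,82),(346,180),(155,184)]]
print(np.round(p,4),(p[1]+p[2])/2,np.linalg.norm(p[0]-p[1]),np.linalg.norm(p[0]-p[2]))
go([.5604,-.0966,.16],np.radians(161.3))
E
```

```text
time: 18.62
tool_pos: [0.5467, -0.0439, 0.3596]
tool_rot: [-3.141, -0.003, 2.809]
contact_force: [-0.5, 0.8, 0.5]
opening: 0.0558
grip_force: 25.0
[[ 0.5215 -0.0178  0.018 ]
 [ 0.6418 -0.0587  0.018 ]
 [ 0.4809 -0.1373  0.018 ]] [ 0.56136721 -0.0979916   0.018     ] 0.12703795043958138 0.12616776989292908
shift [-0.076 -0.113  0.101] turn -0.002 rows 1.1 0.0 q6 -1.46 t 18.625
```

```bash
python3 -m jog '[[[-0.076,-0.115,0.05],0,1],[[-0.076,-0.115,0.15],0,1],[[-0.076,-0.115,0.25],0,1],[[-0.076,-0.115,0.33],0,1],[[-0.076,-0.115,0.36],0,1],[[-0.076,-0.115,0.36],0,1],[[-0.076,-0.115,0.36],0,1],[[-0.076,-0.115,0.36],0,1]]'
python3 - <<'E'
from h import *
go([.561,-.0975,.0403],np.radians(161.3))
E
```

```text
time: 19.62
tool_pos: [0.5608, -0.0935, 0.2188]
tool_rot: [3.141, 0.002, 2.814]
contact_force: [-0.5, -0.1, -1.4]
opening: 0.0557
grip_force: 25.0
shift [-0.004 -0.009  0.048] turn -0.0 rows 0.3 0.0 q6 -1.54 t 19.625
```

```bash
python3 -m jog '[[[-0.004,-0.009,0.02],0,1],[[-0.004,-0.009,0.035],0,1],[[-0.004,-0.009,0.044],0,1],[[-0.004,-0.009,0.044],0,1],[[-0.004,-0.009,0.044],0,1],[[-0.004,-0.009,0.044],0,1]]'
python3 - <<'E'
from h import *
go([.561,-.0975,.0403],np.radians(161.3))
E
```

```text
time: 20.38
tool_pos: [0.5608, -0.0974, 0.1998]
tool_rot: [3.141, -0.0, 2.814]
contact_force: [0.8, -0.7, -1.2]
opening: 0.0557
grip_force: 25.0
shift [-0.001  0.     0.001] turn -0.0 rows 0.0 0.0 q6 -1.55 t 20.375
```

```bash
python3 -m jog '[[[0,0,0.002],0,1],[[0,0,0.002],0,1],[[0,0,0.002],0,1]]'; python3 -m jog '[[[0,0,0],0,0],[[0,0,0],0,0],[[0,0,0],0,0],[[0,0,0],0,0],[[0,0,-0.1],0,0],[[0,0,-0.25],0,0],[[0,0,-0.4],0,0],[[0,0,-0.45],0,0],[[0,0,-0.45],0,0]]'
python3 -c "
from h import *
snap('w8',['mould','board'])
im=cv2.imread('pics/w8.png');cv2.imwrite('pics/w8c.png',cv2.resize(im[50:230,130:380],None,fx=3,fy=3,interpolation=2))
go([.5541,.1444,.20],np.pi)"
```

```text
time: 20.75
tool_pos: [0.5608, -0.0975, 0.1995]
tool_rot: [3.142, 0.0, 2.814]
contact_force: [-1.8, 1.0, 3.7]
opening: 0.0557
grip_force: 25.0
time: 21.88
tool_pos: [0.5609, -0.0975, 0.3808]
tool_rot: [3.141, 0.004, 2.814]
contact_force: [-0.4, -0.0, 0.4]
opening: 0.0922
grip_force: 0.0
w8 mould [([0.563, -0.1, 0.018], 0.56)]
w8 board []
[ 0.5605 -0.0974  0.3773] [ 3.142e+00 -3.000e-03  2.814e+00]
shift [0.209 0.567 0.046] turn -0.104 rows 3.9 1.8 q6 -1.55 t 22.025
```

View pics/w8c.png

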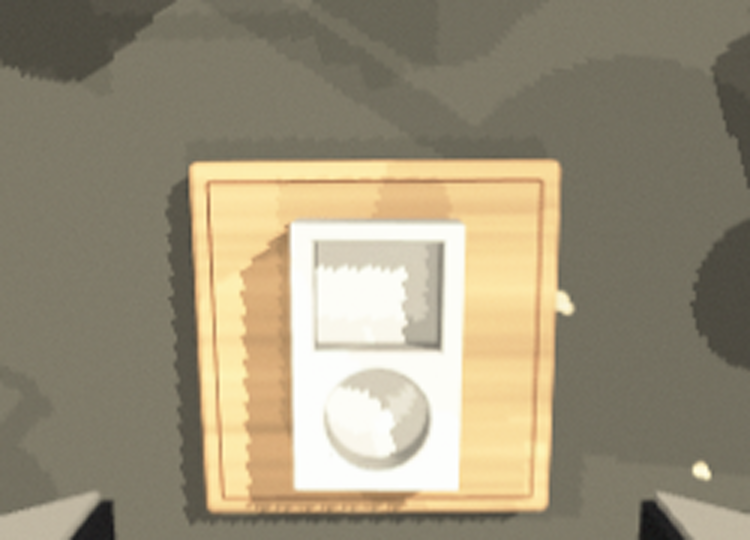

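The mould sits on the board, crop (290,222)–(460,490), with the board at (190,161)–(549,512). I compute the offset.

```bash
python3 - <<'E'
from h import *
m=pickle.load(open('pics/w8.pkl','rb'));f=lambda u,z:onz((u[0]/3+130,u[1]/3+50),m,z)
print(np.mean([f(u,.018) for u in[(190,161),(560,161),(549,510),(209,513)]],0).round(4),np.mean([f(u,.046) for u in [(290,222),(465,224),(460,490),(295,490)]],0).round(4))
E
python3 -m jog '[[[0.05,0.14,0],-0.03,0],[[0.1,0.28,0],-0.06,0],[[0.15,0.42,0],-0.104,0],[[0.209,0.567,0.046],-0.104,0],[[0.209,0.567,0.046],-0.104,0],[[0.209,0.567,0.046],-0.104,0],[[0.209,0.567,0.046],-0.104,0]]'
python3 -c "
from h import *
snap('w9',['cup','hotplate'])
im=cv2.imread('pics/w9.png');cv2.imwrite('pics/w9c.png',cv2.resize(im[50:230,130:380],None,fx=3,fy=3,interpolation=2))
go([.5541,.1444,.20],np.pi)"
```

```text
[ 0.5608 -0.097   0.018 ] [ 0.5611 -0.097   0.046 ]
time: 22.9
tool_pos: [0.5549, 0.1428, 0.3605]
tool_rot: [-3.141, -0.0, 3.139]
contact_force: [-0.3, -0.4, 0.6]
opening: 0.0917
grip_force: 0.0
w9 cup [([0.408, 0.141, 0.006], 0.84), ([0.687, 0.198, 0.002], 0.79), ([0.556, 0.137, 0.036], 0.77)]
w9 hotplate [([0.548, 0.139, 0.003], 0.65)]
[0.5549 0.1429 0.3609] [3.142 0.    3.139]
shift [0.002 0.004 0.004] turn -0.001 rows 0.0 0.0 q6 -1.45 t 23.05
```

View pics/w9c.png

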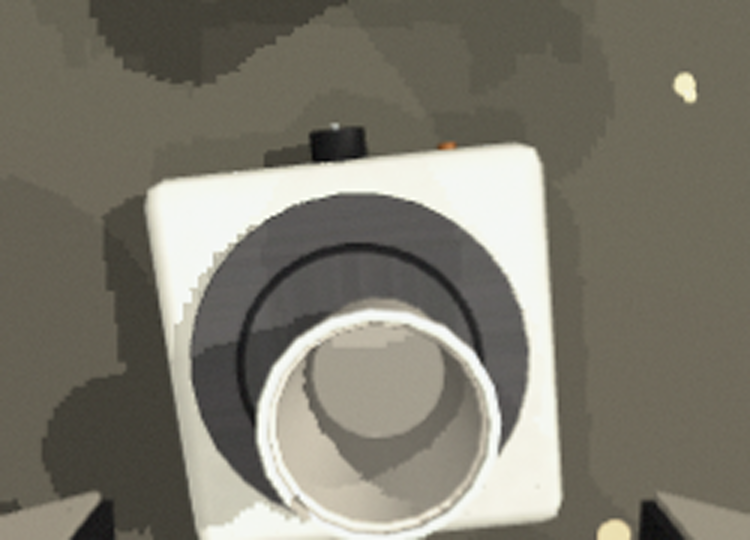

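The white cup's rim is at crop (378,424), between the fingers. The plate centre is near (359,360).

Run:
```python
from h import *
m=pickle.load(open('pics/w9.pkl','rb'));f=lambda u,z:onz((u[0]/3+130,u[1]/3+50),m,z)
print(f((378,424),.106).round(4),f((375,372),.039).round(4),'plate L,R,T',f((190,358),.036).round(4),f((528,350),.036).round(4),f((360,193),.036).round(4))
go([.5541,.1444,.079],np.pi)
```

```text
[0.5529 0.1432 0.106 ] [0.5544 0.1425 0.039 ] plate L,R,T [0.5502 0.0829 0.036 ] [0.5479 0.1917 0.036 ] [0.4984 0.138  0.036 ]
shift [0.002 0.004 0.307] turn -0.001 rows 2.0 0.0 q6 -1.45 t 23.05
```

```bash
python3 -m jog '[[[0.003,0.001,0.12],0,0],[[0.003,0.001,0.24],0,0],[[0.003,0.001,0.307],0,0],[[0.003,0.001,0.307],0,0],[[0.003,0.001,0.307],0,0],[[0.003,0.001,0.307],0,1],[[0.003,0.001,0.307],0,1],[[0.003,0.001,0.307],0,1],[[0.003,0.001,0.307],0,1],[[0.003,0.001,0.307],0,1],[[0.003,0.001,0.307],0,1]]' 15
python3 -m jog '[[[0,0,0],0,1],[[0,0,0],0,1],[[0,0,-0.03],0,1],[[0,0,-0.1],0,1],[[0,0,-0.25],0,1],[[0,0,-0.3],0,1],[[0,0,-0.3],0,1],[[0,0,-0.3],0,1]]'
python3 -c "
from h import *
go([.453,.350,.18],np.pi)"
```

```text
time: 24.42
tool_pos: [0.5536, 0.1445, 0.2382]
tool_rot: [3.142, 0.001, 3.141]
contact_force: [0.0, -2.3, 5.1]
opening: 0.0612
grip_force: 14.9
time: 25.42
tool_pos: [0.5529, 0.1446, 0.3566]
tool_rot: [-3.142, -0.003, 3.141]
contact_force: [-0.0, -0.6, -0.4]
opening: 0.0612
grip_force: 15.0
shift [0.25  0.513 0.044] turn -0.0 rows 3.7 0.0 q6 -1.45 t 25.425
```

```bash
python3 -c "
from h import *
snap('w10',[])
a=cv2.imread('pics/w10.png')[60:320];b=cams.read_camera('scene')[60:260,180:380,::-1]
b=cv2.resize(b,(260,260),interpolation=2);cv2.imwrite('pics/w10c.png',np.hstack([a,b]))"
```

```text
[0.553  0.1446 0.3563] [-3.141e+00 -3.000e-03  3.141e+00]
```

View pics/w10c.png

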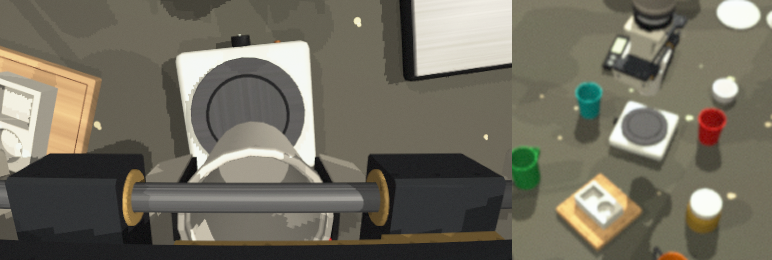

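```bash
python3 -c "
from h import *
m=pickle.load(open('pics/w10.pkl','rb'))
for dz in(-.006,-.003,0,.003,.006):print(dz,*[proj([.553-a,.1446,.197+z+dz],m).round(1) for a,z in((.031,.027),(.024,-.043))], proj([.553,.1446-.031,.224+dz],m),proj([.553,.1446+.031,.224+dz],m))
im=cv2.imread('pics/w10.png');cv2.imwrite('pics/w10d.png',cv2.resize(im[160:320,150:360],None,fx=3.5,fy=3.5,interpolation=2))"
```

```text
-0.006 [255.5 200.9] [255.3 177.6] [180.84342788 272.37118256] [330.2560533  272.13171697]
-0.003 [255.5 203.3] [255.3 178.8] [179.23723193 276.10124541] [331.88869226 275.85529628]
0 [255.5 205.8] [255.3 180. ] [177.56192474 279.99409777] [333.59156167 279.7413125 ]
0.003 [255.5 208.3] [255.3 181.2] [175.81311358 284.06027147] [335.36912378 283.80026869]
0.006 [255.5 211.1] [255.3 182.4] [173.98604449 288.31118599] [337.22620759 288.04355248]
```

View pics/w10d.png

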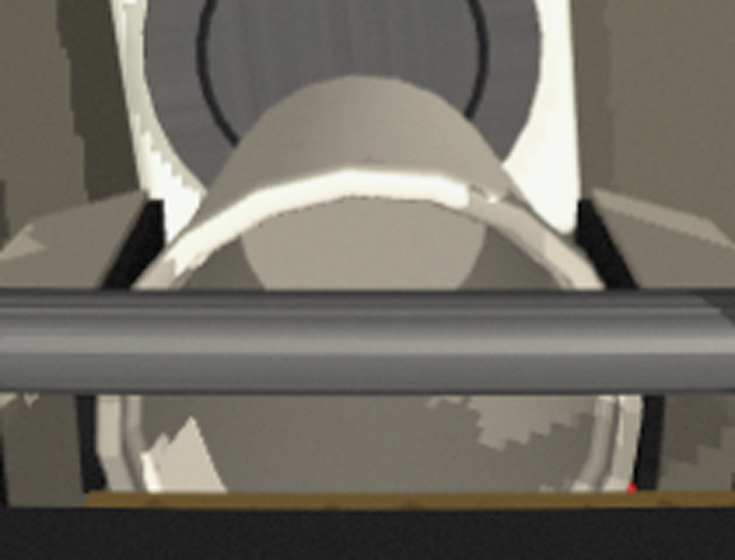

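The cup is held upright: foot edge (365,75) and rim (370,168) in the crop fit a vertical axis. I carry it to the scale.

```bash
python3 -m jog '[[[0.03,0.06,0],0,1],[[0.08,0.16,0],0,1],[[0.13,0.27,0],0,1],[[0.18,0.37,0],0,1],[[0.22,0.45,0],0,1],[[0.25,0.513,0.03],0,1],[[0.25,0.513,0.1],0,1],[[0.25,0.513,0.18],0,1],[[0.25,0.513,0.26],0,1],[[0.25,0.513,0.26],0,1],[[0.25,0.513,0.26],0,1],[[0.25,0.513,0.26],0,1]]'
python3 -c "
from h import *
go([.453,.350,.067],np.pi)"
```

```text
time: 27.02
tool_pos: [0.454, 0.3501, 0.2553]
tool_rot: [3.14, 0.002, 3.141]
contact_force: [0.2, 0.2, -0.1]
opening: 0.0612
grip_force: 15.0
shift [ 0.003 -0.     0.073] turn -0.0 rows 0.5 0.0 q6 -1.05 t 27.025
```

```bash
python3 -m jog '[[[0.003,0,0.03],0,1],[[0.003,0,0.055],0,1],[[0.003,0,0.066],0,1],[[0.003,0,0.066],0,1],[[0.003,0,0.066],0,1],[[0.003,0,0.066],0,1]]'
python3 -m jog '[[[0,0,0.004],0,1],[[0,0,0.004],0,1],[[0,0,0.004],0,1]]'
```

```text
time: 27.78
tool_pos: [0.4525, 0.3499, 0.2278]
tool_rot: [3.141, 0.0, 3.141]
contact_force: [-0.4, -0.5, -0.3]
opening: 0.0612
grip_force: 15.0
time: 28.15
tool_pos: [0.4525, 0.3499, 0.2262]
tool_rot: [3.141, 0.001, 3.141]
contact_force: [0.1, 0.1, 3.8]
opening: 0.0609
grip_force: 14.9
```

Contact at the expected height, so I release.

```bash
python3 -m jog '[[[0,0,0],0,0.05],[[0,0,0],0,0],[[0,0,0],0,0],[[0,0,0],0,0],[[0,0,-0.05],0,0],[[0,0,-0.15],0,0],[[0,0,-0.28],0,0],[[0,0,-0.4],0,0],[[0,0,-0.4],0,0],[[0,0,-0.4],0,0]]'
python3 -c "
from h import *
snap('w11',['cup'])
im=cv2.imread('pics/w11.png');cv2.imwrite('pics/w11c.png',cv2.resize(im[50:230,130:380],None,fx=3,fy=3,interpolation=2))
go([.4965,-.3403,.20],np.radians(114.8))"
```

```text
time: 29.4
tool_pos: [0.4521, 0.3497, 0.3852]
tool_rot: [-3.141, -0.001, 3.141]
contact_force: [-0.6, -0.0, -0.0]
opening: 0.0921
grip_force: 0.0
w11 cup [([0.409, 0.14, 0.002], 0.78), ([0.455, 0.348, 0.026], 0.69)]
[0.4521 0.3497 0.3842] [-3.140e+00 -3.000e-03  3.141e+00]
shift [-0.113 -1.725  0.065] turn 0.362 rows 11.1 6.1 q6 -1.05 t 29.5
```

View pics/w11c.png

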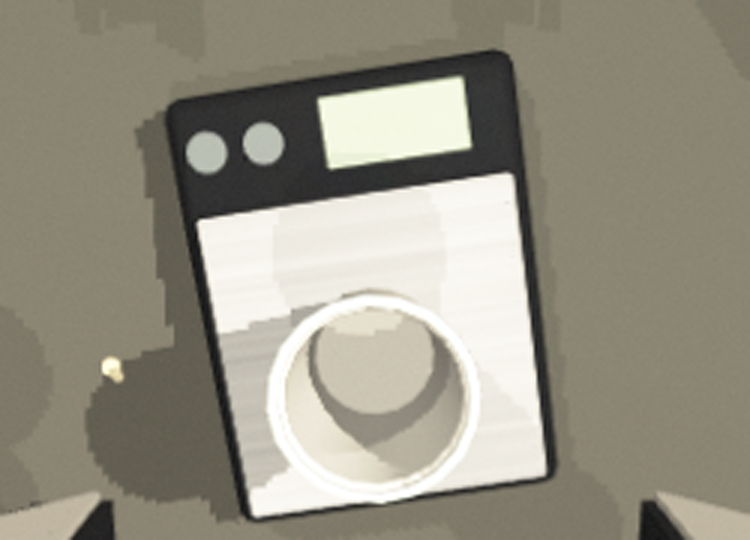

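The cup stands upright on the platform, rim (374,397), platform corners (198,220), (515,173), (550,475) and (250,517).

```bash
python3 - <<'E'
from h import *
m=pickle.load(open('pics/w11.pkl','rb'));f=lambda u,z:onz((u[0]/3+130,u[1]/3+50),m,z)
print(f((374,397),.094).round(4),np.mean([f(u,.024) for u in[(198,220),(515,173),(550,475),(250,517)]],0).round(4))
E
python3 -m jog '[[[-0.01,-0.15,0],0.06,0],[[-0.02,-0.3,0],0.12,0],[[-0.03,-0.45,0],0.18,0],[[-0.04,-0.6,0],0.24,0],[[-0.05,-0.75,0],0.3,0],[[-0.06,-0.9,0],0.362,0],[[-0.06,-0.98,0],0.362,0],[[-0.06,-0.98,0],0.362,0]]'
python3 -c "
from h import *
go([.4965,-.3403,.18],np.radians(114.8))"
```

```text
[0.452  0.3491 0.094 ] [0.4528 0.3505 0.024 ]
time: 30.5
tool_pos: [0.4759, -0.0441, 0.3846]
tool_rot: [-3.139, -0.002, 2.0]
contact_force: [-0.1, 0.7, 0.1]
opening: 0.0914
grip_force: 0.0
shift [-0.695 -0.261  0.113] turn -0.001 rows 4.8 0.0 q6 -0.68 t 30.5
```

```bash
python3 -m jog '[[[-0.14,-0.05,0],0,0],[[-0.28,-0.105,0],0,0],[[-0.42,-0.157,0],0,0],[[-0.56,-0.21,0],0,0],[[-0.695,-0.261,0.05],0,0],[[-0.695,-0.261,0.1],0,0],[[-0.695,-0.261,0.12],0,0],[[-0.695,-0.261,0.12],0,0],[[-0.695,-0.261,0.12],0,0]]'
python3 -c "
from h import *
go([.4965,-.3403,.0614],np.radians(114.6))"
```

```text
time: 31.62
tool_pos: [0.4983, -0.3374, 0.3389]
tool_rot: [3.141, 0.001, 2.005]
contact_force: [0.8, 0.7, 0.7]
opening: 0.0912
grip_force: 0.0
shift [-0.004 -0.007  0.296] turn 0.002 rows 1.9 0.0 q6 -1.16 t 31.625
```

```bash
python3 -m jog '[[[-0.004,-0.007,0.1],0,0],[[-0.004,-0.007,0.2],0,0],[[-0.004,-0.007,0.27],0,0],[[-0.004,-0.007,0.294],0,0],[[-0.004,-0.007,0.294],0,0],[[-0.004,-0.007,0.294],0,1],[[-0.004,-0.007,0.294],0,1],[[-0.004,-0.007,0.294],0,1],[[-0.004,-0.007,0.294],0,1],[[-0.004,-0.007,0.294],0,1],[[-0.004,-0.007,0.294],0,1]]' 25
python3 -c "
from h import *
print(observe()['tool_pos'])"
python3 -m jog '[[[0,0,0],0,1],[[0,0,-0.05],0,1],[[0,0,-0.15],0,1],[[0,0,-0.3],0,1],[[0,0,-0.4],0,1],[[0,0,-0.4],0,1]]'
python3 -c "
from h import *
go([.5527,.1376,.22],np.radians(114.8))"
```

```text
time: 33.0
tool_pos: [0.4961, -0.341, 0.2207]
tool_rot: [3.141, 0.001, 2.003]
contact_force: [1.3, 0.4, 4.6]
opening: 0.0604
grip_force: 24.9
[ 0.49612366 -0.34100087  0.22072003]
time: 33.75
tool_pos: [0.4961, -0.3412, 0.3831]
tool_rot: [3.139, 0.005, 2.003]
contact_force: [-0.6, 0.2, -2.0]
opening: 0.06
grip_force: 24.9
shift [1.027 0.63  0.006] turn -0.0 rows 7.7 0.0 q6 -1.16 t 33.75
```

```bash
python3 -m jog '[[[0.08,0.05,0],0,1],[[0.2,0.123,0],0,1],[[0.33,0.2,0],0,1],[[0.46,0.28,0],0,1],[[0.59,0.36,0],0,1],[[0.72,0.44,0],0,1],[[0.84,0.515,0],0,1],[[0.93,0.57,0],0,1],[[0.98,0.6,0],0,1],[[0.98,0.6,0],0,1],[[0.98,0.6,0],0,1]]'
python3 -c "
from h import *
go([.5527,.1376,.0863],np.radians(114.8))"
```

```text
time: 35.12
tool_pos: [0.5493, 0.115, 0.3788]
tool_rot: [-3.139, -0.001, 2.003]
contact_force: [0.1, 0.3, -1.5]
opening: 0.0603
grip_force: 24.9
shift [0.048 0.032 0.333] turn -0.0 rows 2.2 0.0 q6 -0.36 t 35.125
```

```bash
python3 -c "
from h import *
m=pickle.load(open('pics/w6.pkl','rb'));print(onz((254.5,171),m,.092))"
python3 -m jog '[[[0.048,0.032,0.05],0,1],[[0.048,0.032,0.15],0,1],[[0.048,0.032,0.23],0,1],[[0.048,0.032,0.29],0,1],[[0.048,0.032,0.31],0,1],[[0.048,0.032,0.31],0,1],[[0.048,0.032,0.31],0,1],[[0.048,0.032,0.31],0,1]]'
python3 -c "
from h import *
go([.5527,.1376,.0855],np.radians(114.8))"
```

```text
[ 0.49519082 -0.33791176  0.092     ]
time: 36.12
tool_pos: [0.5533, 0.1383, 0.2573]
tool_rot: [3.14, 0.001, 2.003]
contact_force: [0.6, -0.3, -1.3]
opening: 0.0601
grip_force: 24.9
shift [-0.001 -0.002  0.032] turn -0.0 rows 0.2 0.0 q6 -0.32 t 36.125
```

```bash
python3 -m jog '[[[-0.005,-0.002,0.015],0,1],[[-0.005,-0.002,0.024],0,1],[[-0.005,-0.002,0.03],0,1],[[-0.005,-0.002,0.03],0,1],[[-0.005,-0.002,0.03],0,1],[[-0.005,-0.002,0.03],0,1]]'
python3 -m jog '[[[0,0,0.002],0,1],[[0,0,0.002],0,1],[[0,0,0.002],0,1]]'
```

```text
time: 36.88
tool_pos: [0.553, 0.1362, 0.2446]
tool_rot: [-3.141, -0.0, 2.004]
contact_force: [-2.0, -0.7, 6.6]
opening: 0.0601
grip_force: 24.9
time: 37.25
tool_pos: [0.553, 0.1362, 0.2446]
tool_rot: [3.141, 0.0, 2.004]
contact_force: [-3.8, -1.0, 11.5]
opening: 0.0603
grip_force: 24.9
```

Firm contact at the expected height. I release, lift clear and look.

```bash
python3 -m jog '[[[0,0,-0.002],0,1],[[0,0,-0.002],0,0],[[0,0,-0.002],0,0],[[0,0,-0.002],0,0],[[0,0,-0.002],0,0],[[0,0,-0.1],0,0],[[0,0,-0.22],0,0],[[0,0,-0.35],0,0],[[0,0,-0.4],0,0],[[0,0,-0.4],0,0],[[0,0,-0.4],0,0]]'
python3 -c "
from h import *
snap('w12',['pitcher','hotplate'])
im=cv2.imread('pics/w12.png')[50:230,130:380]
b=cams.read_camera('scene')[40:300,140:390,::-1]
cv2.imwrite('pics/w12c.png',np.hstack([cv2.resize(im,(500,360)),cv2.resize(b,(300,312))[:312]]) if 0 else np.hstack([cv2.resize(im,(500,360),interpolation=2),cv2.resize(b,(300,360),interpolation=2)]))"
```

```text
time: 38.62
tool_pos: [0.5529, 0.1362, 0.4021]
tool_rot: [-3.139, -0.001, 2.003]
contact_force: [-0.1, -0.6, -0.7]
opening: 0.0921
grip_force: 0.0
w12 pitcher [([0.554, 0.14, 0.033], 0.97)]
w12 hotplate []
[0.5531 0.1362 0.402 ] [-3.139e+00 -1.000e-03  2.003e+00]
```

View pics/w12c.png

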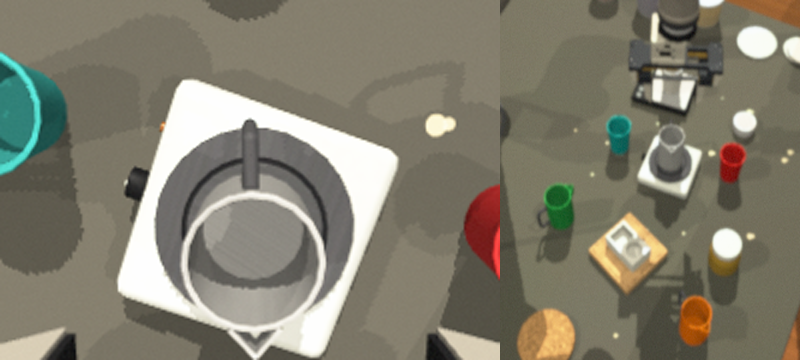

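The pitcher is upright on the plate: rim (254,263), plate spanning columns 155–353 with its top at row 128. The mould is on the board and the trivet is empty.

Run:
```python
from h import *
m=pickle.load(open('pics/w12.pkl','rb'));f=lambda u,z:onz((u[0]/2+130,u[1]/2+50),m,z)
L,Rr=f((155,225),.036),f((353,225),.036);T=f((254,128),.036);d=((L+Rr)/2-T)[:2];
print('rim',f((254,263),.116).round(4),'plate',((L+Rr)/2).round(4),np.linalg.norm(L-Rr),(T[:2]+.055*d/np.linalg.norm(d)).round(4))
print(observe()['time'])
print(robot.hand_in())
```

```text
rim [0.5525 0.1378 0.116 ] plate [0.552  0.1395 0.036 ] 0.10803618942759996 [0.5533 0.1366]
38.825
the job is handed in; nothing more can be done
None
```

I handed the job in at 38.8 s: the steel pitcher is on the hotplate, the white cup on the scale and the mould on the board, each upright, let go and within about 2 mm of the middle of its place; none of the three was set on the table cover.

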